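# Line up the injector adapter sleeves by height on the set-up rail

## Task

Set the test bench up for the next run: stand the four adapter sleeves upright on the four pads of the rail, one centred in each pad's circle, in order of height, with the shortest on the pad next to the red block and the tallest at the grey-block end. Leave the amber sample bottle standing where it is.

Things in the scene. Friction and masses are not known exactly. Their poses are not given: they have to be found in the camera images.
- sleeve_white: Loose upright round adapter sleeve of dark steel with a white band round its top, diameter 36 mm, 45 mm tall, straight sides, 0.14 kg more or less. Origin at the centre of its underside, z up its axis. At the start it stands on the bench, between the robot and the rail.
- sleeve_yellow: Loose upright round adapter sleeve of dark steel with a yellow band round its top, diameter 36 mm, 65 mm tall, straight sides, 0.20 kg more or less. Origin at the centre of its underside, z up its axis. At the start it stands on the bench, between the robot and the rail.
- sleeve_green: Loose upright round adapter sleeve of dark steel with a green band round its top, diameter 36 mm, 85 mm tall, straight sides, 0.26 kg more or less. Origin at the centre of its underside, z up its axis. At the start it stands on the bench, between the robot and the rail.
- sleeve_blue: Loose upright round adapter sleeve of dark steel with a blue band round its top, diameter 36 mm, 105 mm tall, straight sides, 0.32 kg more or less. Origin at the centre of its underside, z up its axis. At the start it stands on the bench, between the robot and the rail.
- pad_a: Fixed bright steel square pad, 52 x 52 mm and 12 mm thick, with a thin painted black circle of 44 mm diameter; the pad at the right-hand (-y) end of the row. The four pads sit about 68 to 100 mm apart on top of a dark steel rail (30 mm wide, 20 mm high, 430 mm long) that runs roughly along y. Origin at the centre of the pad's underside, on top of the rail, 20 mm above the bench; the flat top face is 12 mm above the origin. Its y axis runs along the rail, z up.
- pad_b: Fixed bright steel square pad, 52 x 52 mm and 12 mm thick, with a thin painted black circle of 44 mm diameter; second pad from the right (-y) end. The four pads sit about 68 to 100 mm apart on top of a dark steel rail (30 mm wide, 20 mm high, 430 mm long) that runs roughly along y. Origin at the centre of the pad's underside, on top of the rail, 20 mm above the bench; the flat top face is 12 mm above the origin. Its y axis runs along the rail, z up.
- pad_c: Fixed bright steel square pad, 52 x 52 mm and 12 mm thick, with a thin painted black circle of 44 mm diameter; third pad from the right (-y) end. The four pads sit about 68 to 100 mm apart on top of a dark steel rail (30 mm wide, 20 mm high, 430 mm long) that runs roughly along y. Origin at the centre of the pad's underside, on top of the rail, 20 mm above the bench; the flat top face is 12 mm above the origin. Its y axis runs along the rail, z up.
- pad_d: Fixed bright steel square pad, 52 x 52 mm and 12 mm thick, with a thin painted black circle of 44 mm diameter; the pad at the left-hand (+y) end of the row. The four pads sit about 68 to 100 mm apart on top of a dark steel rail (30 mm wide, 20 mm high, 430 mm long) that runs roughly along y. Origin at the centre of the pad's underside, on top of the rail, 20 mm above the bench; the flat top face is 12 mm above the origin. Its y axis runs along the rail, z up.
- red_block: Fixed red block, 50 x 30 mm and 30 mm tall, at one end of the rail, just outside the last pad: beside pad_a or beside pad_d, whichever the start draws; a grey block of the same size closes the other end. Origin at the centre of its underside, on top of the rail. It marks the end where the row begins.
- sample_bottle: Loose amber glass sample bottle with black cap, diameter 44 mm, 90 mm tall, about 0.12 kg, standing on the bench to the right of the sleeves. Origin at the centre of its underside. Not to be disturbed.
Not all that is in view belongs to the job. Leave any purple look-alike of the sleeve_blue alone.

How it is judged:
By the outcome, as a careful person would: the job done as asked, in the order asked, and still so for the second after the job is handed in, with the robot touching nothing.
It also fails if it takes over 112 s, if anything falls off the work surface, if the arm or the gripper's body presses on something with over 40 N, if the wrist force passes 120 N, or if a joint passes its speed limit or range.

## Robot

A 7-joint arm with a two-finger parallel gripper is mounted at the origin on the work surface. World frame = base frame: x ahead of the robot, y to its left, z up, the work surface at z = 0. Lengths are in m, angles in rad, forces in N, time in s.
With the tool pointing down it reaches from about 0.4 to 0.85 m from the base axis. Payload 4.4 kg.
Tool frame: the origin (TCP) lies at the very end of the fingers, on their centre line; the grasp point (between the pads) lies 19 mm behind it; z points along the fingers, y is the direction in which the jaws open and shut (so a half turn about z gives the same grasp; the last joint's range is limited). The gripper opens to 94 mm and grips with 3 to 60 N. Pads are 16 mm wide; open, the fingers measure 119 mm over their backs; the gripper's body (75 mm by 177 mm) begins 78 mm behind the grasp point.
Start: joints at [-1.332, 0.628, 0.038, 1.517, -0.027, 0.996, -0.02], TCP at [0.195, 0.62, 0.205] pointing down, gripper open.
Joint ranges: [-3.06, 3.06], [-0.37, 2.12], [-1.25, 1.32], [0.18, 2.47], [-1.1, 4.24], [0.23, 1.98], [-2.94, 2.94]. Speed limits (rad/s): [2.57, 2.57, 3.14, 3.14, 3.14, 3.14, 3.14].

## Interface

Orientations are given as a unit quaternion [x, y, z, w].
In Python, from cell import telemetry, viewer, ticket gives the robot as it stands.
- The arm moves only by the tool send_rows, never from a script. Its argument "steps" is a list of rows, each an object of numbers: "hand": the opening, from 0 (shut) to 1 (fully open); "tx", "ty", "tz": the shift along the tool's x, y, z in units of 60 mm (1.0 is 60 mm); "spin": the turn about the tool's z in units of 5 degrees (1.0 is 5 degrees). In form: [{"hand": .., "tx": .., "ty": .., "tz": .., "spin": ..}, ...]. A call has 1 to 5 rows; each row is the pose to reach, as a shift and turn from the pose commanded when the call began, along the tool's axes at that moment; what a row does not reach only later rows make up. A row lasts 1/8 s, in which the tool goes at most 62.5 mm and 10.7 degrees, less where a joint would pass 70% of its speed; a pose out of reach is approached as far as the arm can. A call with a gripper value outside its range is refused whole. The fingers move at their own pace and stop on an object; "squeeze" is the grip in N (left out, the last holds). Time passes only in rows, so rows that repeat a pose let the fingers close. It gives the time, the measured TCP pose, the force and the opening at its end, in the units of the state.
- telemetry.state(): the state, without advancing time (a new reading comes with each control period).
- viewer.capture(name): name is "scene" or "side" or "wrist"; returns the picture (384x512x3 uint8, red, green, blue); there is no depth.
- viewer.camera_info(name): a dict with "camera_matrix" (3x3 intrinsics, pixels), "cam_to_world" (4x4, takes a point from camera to world coordinates); the wrist camera has in their place "hand_eye" (4x4, takes a point from camera to tool coordinates, whose origin is the TCP and whose axes are the flange's). Camera axes: x right, y down, z forward; pixel columns grow to the right and rows downward; lengths in m; the calibration is good to about 2 mm. A picture is of the moment at which its call begins: read the wrist's pose just before it. camera_info takes no time and is no camera call.
- ticket.job_done(): hands the job in, once; it reports no verdict.
The state is a dict: "time": time; "q": joint angles; "dq": joint speeds; "joint_torque": joint torques, N m; "eef_pos": TCP position; "orientation": TCP orientation; "ft_force": force on the tool from outside, world axes, zero at the start; "torque": the same for the moment, N m; "grip_width": finger opening in m.
Only numpy, scipy, OpenCV 4.12 (cv2) and the standard library are available. Lean on these libraries where they do the work, as an engineer would, in place of code of your own. Each camera call takes 0.05 s, during which the arm holds its last target.

## Working session

There is one attempt and no reset: what is moved stays moved. The work goes in short steps, Python scripts to look and compute and a tool call to move; the robot and the scene stay as the last step left them, time stands still between calls to the robot, and variables do not carry over. Pictures are saved under pics/ and viewed, and the job is handed in when it is done.

Besides the shell and the picture viewer there is one more tool, called after "Request:" as name(argument=value, ...), one argument or row to a line, values as JSON. send_rows: Moves the arm, as the interface text tells. Its arguments: {"type":"object","properties":{"steps":{"type":"array"},"squeeze":{"type":"number"}},"required":["steps"]}

```bash
ls; mkdir -p pics
python3 - <<'E'
from cell import telemetry, viewer, ticket
import cv2
s=telemetry.state();print(s)
for n in ["scene","side","wrist"]:
    im=viewer.capture(n);cv2.imwrite(f"pics/{n}0.png",im[:,:,::-1]);print(n,viewer.camera_info(n))
E
```

```text
pics
{'time': 0.0, 'q': array([-1.33179121,  0.62932922,  0.03841918,  1.51838107, -0.02699413,
        0.99625743, -0.01999041]), 'dq': array([ 0.00018921,  0.00052583, -0.00036865,  0.00016427,  0.00163283,
        0.00028171, -0.00095246]), 'joint_torque': array([ 6.52538038e-04, -5.49727857e+01,  1.14333652e+00, -1.86633968e+01,
       -5.22911805e-02,  2.37275579e-02,  1.75630967e-04]), 'eef_pos': array([0.19483186, 0.61941642, 0.20456047]), 'orientation': array([ 1.51797935e-01,  9.88411111e-01, -9.19249997e-04, -1.33484190e-04]), 'ft_force': array([-0.20311825, -0.41451625, -0.35594837]), 'torque': array([-0.04051659, -0.00813765, -0.01956648]), 'grip_width': 0.09404252007278088}
scene {'camera_matrix': array([[351.78069318,   0.        , 254.05655121],
       [  0.        , 351.78069318, 192.8196763 ],
       [  0.        ,   0.        ,   1.        ]]), 'cam_to_world': array([[ 0.68484088,  0.49764254, -0.53230148,  0.9496466 ],
       [ 0.72868738, -0.47046727,  0.49766981, -0.46522697],
       [-0.00276875, -0.72870601, -0.68482106,  0.55489196],
       [ 0.        ,  0.  
[... 309 characters left out ...]
8 ,  0.66646926, -0.55712464,  0.4106858 ],
       [-0.01605176, -0.64827567, -0.7612365 ,  0.73222172],
       [ 0.        ,  0.        ,  0.        ,  1.        ]])}
wrist {'camera_matrix': array([[332.98974553,   0.        , 258.09153767],
       [  0.        , 332.98974553, 196.98271386],
       [  0.        ,   0.        ,   1.        ]]), 'hand_eye': array([[ 1.16954232e-04, -9.66630758e-01, -2.56173701e-01,
         7.36584802e-02],
       [ 9.99998522e-01, -3.26425648e-04,  1.68825734e-03,
         1.71280682e-04],
       [-1.71554314e-03, -2.56173519e-01,  9.66629290e-01,
        -1.80010050e-01],
       [ 0.00000000e+00,  0.00000000e+00,  0.00000000e+00,
         1.00000000e+00]])}
```

View pics/scene0.png

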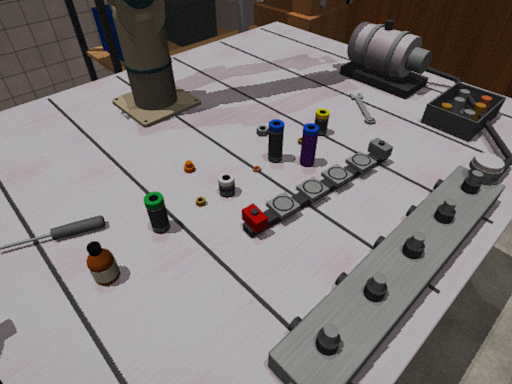

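View pics/side0.png

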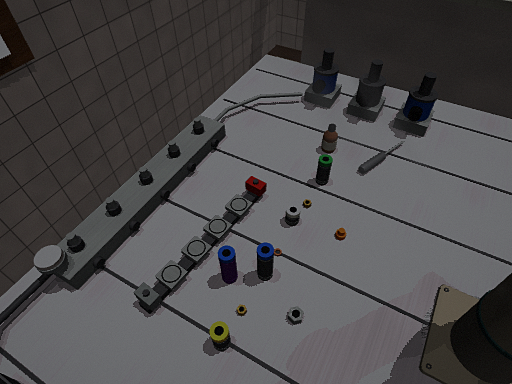

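View pics/wrist0.png

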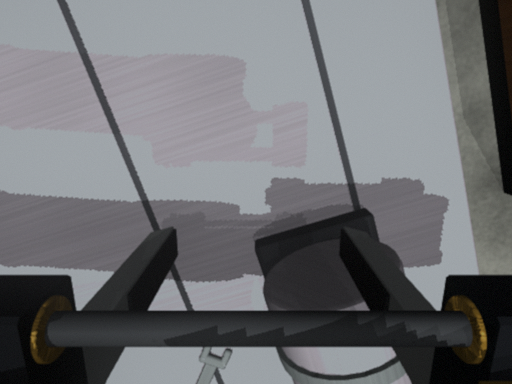

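Run:
```python
import cv2
a=cv2.imread('pics/scene0.png');b=cv2.imread('pics/side0.png')
cv2.imwrite('pics/sceneZ.png',cv2.resize(a[80:250,130:405],(800,495),interpolation=cv2.INTER_CUBIC))
cv2.imwrite('pics/sideZ.png',cv2.resize(b[140:365,125:365],(640,600),interpolation=cv2.INTER_CUBIC))
```

```text
(no output)
```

View pics/sceneZ.png

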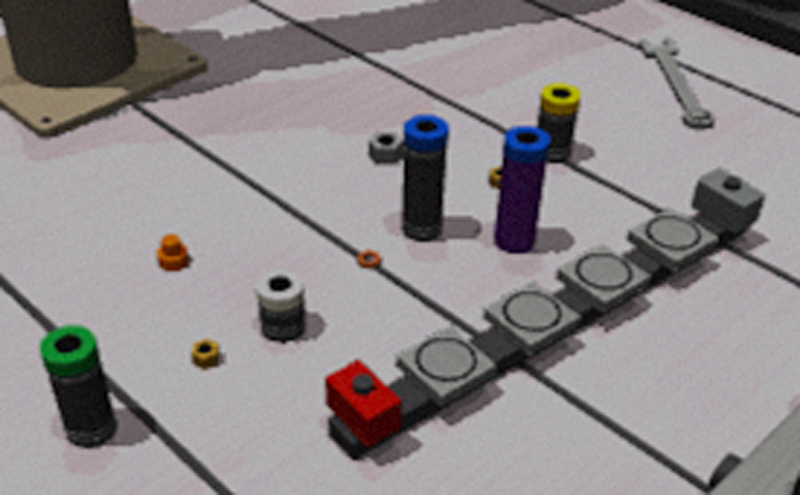

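View pics/sideZ.png

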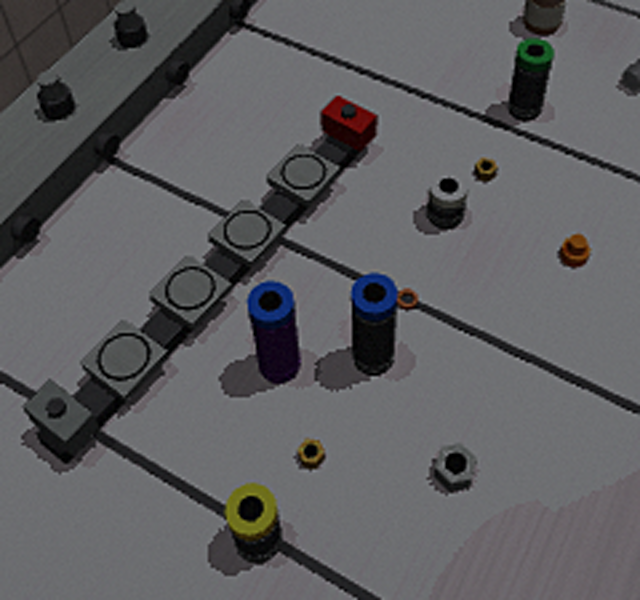

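```bash
cat > h.py <<'E'
import numpy as np,cv2
from cell import telemetry, viewer, ticket
from scipy.spatial.transform import Rotation as R
def cast(K,T,uv,z):
    d=T[:3,:3]@np.linalg.solve(K,np.array([uv[0],uv[1],1.])); o=T[:3,3]
    return o+d*(z-o[2])/d[2]
def pose(s):
    T=np.eye(4);T[:3,:3]=R.from_quat(s['orientation']).as_matrix();T[:3,3]=s['eef_pos'];return T
def darkblob(g,seed,win,k=4):
    """grey crop around seed, upscaled; contours of dark regions containing/near the seed -> (center,area) list"""
    u,v=seed;x0=int(u-win);y0=int(v-win)
    c=cv2.resize(g[y0:y0+2*win,x0:x0+2*win],None,fx=k,fy=k,interpolation=cv2.INTER_CUBIC)
    t,m=cv2.threshold(c,0,255,cv2.THRESH_BINARY_INV|cv2.THRESH_OTSU)
    return c,m,lambda p:((np.array(p)+.5)/k-.5+[x0,y0])
E
cat > m.py <<'E'
from h import *
S=dict(green=(.085,(68,346),(535,51)),white=(.045,(281,287),(449,186)),blue=(.105,(427,126),(375,292)),purple=(.105,(527,136),(270,301)),yellow=(.065,(560,94),(251,509)),
a=(.032,(446,360),(304,171)),b=(.032,(532,311),(248,229)),c=(.032,(605,271),(190,288)),d=(.032,(674,233),(124,356)))
cams={n:viewer.camera_info(n) for n in('scene','side')}
for n,(z,p,q) in S.items():
    out=[]
    for cam,(x,y),sc,of in(('scene',p,2.909,(130,80)),('side',q,2.667,(125,140))):
        im=cv2.imread(f'pics/{cam}0.png');g=im.max(axis=2)
        seed=np.array([x/sc+of[0],y/sc+of[1]])
        win=14 if len(n)==1 else 7
        c,m,f=darkblob(g,seed,win)
        cs,_=cv2.findContours(m,cv2.RETR_CCOMP,cv2.CHAIN_APPROX_NONE)
        best=None
        for k in cs:
            if len(k)<20: continue
            e=cv2.fitEllipse(k); ctr=f(e[0]); d=np.linalg.norm(ctr-seed)
            if d<2.5 and (best is None or (max(e[1])>best[1])) and max(e[1])<(120 if len(n)==1 else 30): best=(ctr,max(e[1]))
        i=cams[cam]
        for uv in (seed,best[0] if best else None):
            if uv is not None: out.append((cast(i['camera_matrix'],i['cam_to_world'],uv,z)[:2]*1000).round(1).tolist())
            else: out.append(None)
    print(n,out)
E
python3 m.py
```

```text
green [[464.3, -275.8], None, [458.0, -273.2], [459.7, -275.0]]
white [[478.3, -107.5], None, [470.0, -104.6], [471.9, -105.6]]
blue [[462.0, 65.1], [459.6, 65.2], [458.0, 64.7], None]
purple [[527.5, 112.6], None, [525.9, 112.0], None]
yellow [[465.1, 240.5], [462.5, 243.6], [460.7, 244.3], None]
a [[609.9, -63.5], [607.8, -62.7], [605.4, -62.8], [607.1, -62.5]]
b [[618.6, 22.2], [616.9, 22.9], [614.7, 21.9], [616.6, 22.5]]
c [[627.9, 100.7], [625.7, 100.8], [624.1, 100.5], [625.4, 100.4]]
d [[637.3, 181.7], [634.7, 182.8], [633.2, 182.0], [634.6, 182.4]]
```

```bash
cat > g.py <<'E'
from h import *
import sys
x,y,z=[float(v)/1000 for v in sys.argv[1:4]]; yaw=float(sys.argv[4]) if len(sys.argv)>4 else -6.3
s=telemetry.state();T=pose(s);d=T[:3,:3].T@(np.array([x,y,z])-T[:3,3])/.06
cur=np.degrees(np.arctan2(T[1,1],T[0,1]));sp=-(yaw-cur)/5
sp=(sp+18)%36-18
print('t',s['time'],'d',d.round(3),'spin',sp.round(2),'dist',np.linalg.norm(d)*60,'tcp',T[:3,3].round(4),'tilt',T[:3,2].round(3),'F',s['ft_force'].round(1),'w',s['grip_width'],'q7',s['q'][6].round(2))
E
python3 g.py 462 243.5 205
```

```text
t 0.15 d [-6.128e+00 -4.643e+00  3.000e-03] spin 15.77 dist 461.2806118257473 tcp [0.1949 0.6196 0.2048] tilt [-0.    -0.001 -1.   ] F [ 0.1 -1.   0. ] w 0.0942322711217986 q7 -0.02
```

Request:
send_rows(
  steps=[
    {"hand":1,"tx":-0.77,"ty":-0.58,"tz":0,"spin":2},
    {"hand":1,"tx":-1.53,"ty":-1.16,"tz":0,"spin":4},
    {"hand":1,"tx":-2.3,"ty":-1.74,"tz":0,"spin":6},
    {"hand":1,"tx":-3.06,"ty":-2.32,"tz":0,"spin":8},
    {"hand":1,"tx":-3.83,"ty":-2.9,"tz":0,"spin":10},
  ],
)

```text
time: 0.78
eef_pos: [0.3628, 0.3835, 0.2055]
orientation: [0.558, 0.83, 0.0, -0.0]
ft_force: [0.4, 0.3, 0.1]
grip_width: 0.0943
```

```bash
python3 g.py 462 243.5 205
```

```text
t 0.775 d [-2.785  0.649  0.007] spin 5.7 dist 171.59928116445303 tcp [0.3628 0.3835 0.2055] tilt [-0.  0. -1.] F [0.4 0.3 0.1] w 0.0942569177867473 q7 -0.3
```

Request:
send_rows(
  steps=[
    {"hand":1,"tx":-0.8,"ty":0.2,"tz":0,"spin":2},
    {"hand":1,"tx":-1.6,"ty":0.4,"tz":0,"spin":4},
    {"hand":1,"tx":-2.3,"ty":0.6,"tz":0,"spin":5.7},
    {"hand":1,"tx":-2.3,"ty":0.6,"tz":0,"spin":5.7},
    {"hand":1,"tx":-2.3,"ty":0.6,"tz":0,"spin":5.7},
  ],
)

```text
time: 1.4
eef_pos: [0.4475, 0.2721, 0.2052]
orientation: [0.742, 0.67, -0.0, -0.0]
ft_force: [0.9, 0.8, 0.1]
grip_width: 0.0942
```

```bash
python3 g.py 462 243.5 205
cat > w.py <<'E'
from h import *
import sys
s=telemetry.state();im=viewer.capture('wrist');cv2.imwrite(sys.argv[1],im[:,:,::-1])
np.save(sys.argv[1]+'.npy',pose(s))
E
python3 w.py pics/w1.png
```

```text
t 1.4 d [-0.449  0.289  0.003] spin 0.08 dist 32.05395047143979 tcp [0.4475 0.2721 0.2052] tilt [-0.001  0.    -1.   ] F [0.9 0.8 0.1] w 0.09423532096057524 q7 -0.43
```

View pics/w1.png

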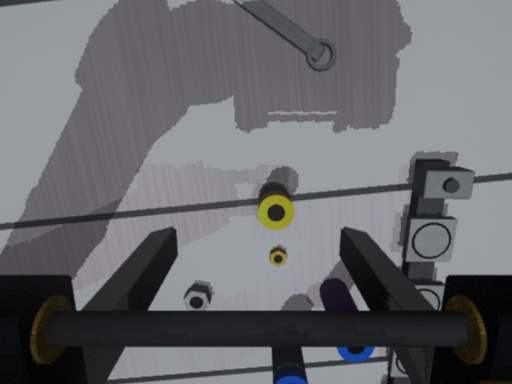

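```bash
cat > wc.py <<'E'
from h import *
import sys
# usage: file z u v win
f=sys.argv[1];z=float(sys.argv[2]);seed=np.array([float(sys.argv[3]),float(sys.argv[4])]);win=int(sys.argv[5])
im=cv2.imread(f);i=viewer.camera_info('wrist');T=np.load(f+'.npy')@i['hand_eye']
c,m,fn=darkblob(im.max(axis=2),seed,win)
cs,_=cv2.findContours(m,cv2.RETR_CCOMP,cv2.CHAIN_APPROX_NONE)
for k in cs:
    if len(k)<30: continue
    e=cv2.fitEllipse(k);uv=fn(e[0])
    print(uv.round(1),np.round(np.array(e[1])/4,1),(cast(i['camera_matrix'],T,uv,z)*1000).round(1))
E
python3 wc.py pics/w1.png .065 276 212 14; python3 wc.py pics/w1.png .032 432 240 24
```

```text
[275.8 212.4] [16.6 17.5] [463.2 244.4  65. ]
[262.7 198.7] [2.4 4.1] [451.6 260.   65. ]
[418.  262.3] [ 2.3 44.4] [622.1 157.   32. ]
[431.  240.2] [35.  40.9] [636.3 183.   32. ]
[431.2 240.3] [30.7 35.6] [636.6 182.8  32. ]
[396.2 204.6] [36.  48.7] [596.9 229.4  32. ]
```

Request:
send_rows(
  steps=[
    {"hand":1,"tx":-0.45,"ty":0.29,"tz":0,"spin":0.1},
    {"hand":1,"tx":-0.45,"ty":0.29,"tz":0.9,"spin":0.1},
    {"hand":1,"tx":-0.45,"ty":0.29,"tz":1.5,"spin":0.1},
    {"hand":1,"tx":-0.45,"ty":0.29,"tz":1.5,"spin":0.1},
    {"hand":1,"tx":-0.45,"ty":0.29,"tz":1.5,"spin":0.1},
  ],
)

```text
time: 2.08
eef_pos: [0.4631, 0.2439, 0.1165]
orientation: [0.745, 0.667, 0.001, 0.0]
ft_force: [-0.2, 0.0, 0.3]
grip_width: 0.0942
```

```bash
python3 g.py 462.6 244 28
```

```text
t 2.075 d [-1.000e-03 -1.000e-02  1.475e+00] spin -0.02 dist 88.47663337917754 tcp [0.4631 0.2439 0.1165] tilt [ 0.001  0.001 -1.   ] F [-0.2  0.   0.3] w 0.09420927491393977 q7 -0.31
```

Request:
send_rows(
  steps=[
    {"hand":1,"tx":0,"ty":0,"tz":0.8,"spin":0},
    {"hand":1,"tx":0,"ty":0,"tz":1.47,"spin":0},
    {"hand":1,"tx":0,"ty":0,"tz":1.47,"spin":0},
    {"hand":0.3,"tx":0,"ty":0,"tz":1.47,"spin":0},
    {"hand":0.3,"tx":0,"ty":0,"tz":1.47,"spin":0},
  ],
  squeeze=25,
)

```text
time: 2.7
eef_pos: [0.4641, 0.2437, 0.0293]
orientation: [0.746, 0.666, 0.002, 0.0]
ft_force: [-0.4, -1.3, -0.8]
grip_width: 0.0771
```

Request:
send_rows(
  steps=[
    {"hand":0.0,"tx":0,"ty":0,"tz":0,"spin":0},
    {"hand":0.0,"tx":0,"ty":0,"tz":0,"spin":0},
    {"hand":0.0,"tx":0,"ty":0,"tz":0,"spin":0},
    {"hand":0.0,"tx":0,"ty":0,"tz":0,"spin":0},
  ],
)

```text
time: 3.2
eef_pos: [0.4626, 0.2427, 0.0272]
orientation: [0.746, 0.666, -0.0, -0.0]
ft_force: [0.4, -0.2, 0.2]
grip_width: 0.0373
```

Request:
send_rows(
  steps=[
    {"hand":0.0,"tx":0,"ty":0,"tz":0,"spin":0},
    {"hand":0.0,"tx":0,"ty":0,"tz":-0.3,"spin":0},
    {"hand":0.0,"tx":0,"ty":0,"tz":-1.1,"spin":0},
    {"hand":0.0,"tx":0,"ty":0,"tz":-2,"spin":0},
    {"hand":0.0,"tx":0,"ty":0,"tz":-2.8,"spin":0},
  ],
)

```text
time: 3.82
eef_pos: [0.4623, 0.2425, 0.1967]
orientation: [0.746, 0.666, -0.0, 0.0]
ft_force: [0.8, 1.2, -3.1]
grip_width: 0.0355
```

```bash
python3 g.py 617 23.3 180
```

```text
t 3.825 d [-3.339  2.974  0.278] spin -0.04 dist 268.8257512150173 tcp [0.4623 0.2425 0.1967] tilt [-0. -0. -1.] F [ 0.8  1.2 -3.1] w 0.035476086986176304 q7 -0.36
```

Request:
send_rows(
  steps=[
    {"hand":0.0,"tx":-0.6,"ty":0.53,"tz":0,"spin":0},
    {"hand":0.0,"tx":-1.3,"ty":1.16,"tz":0,"spin":0},
    {"hand":0.0,"tx":-2,"ty":1.78,"tz":0,"spin":0},
    {"hand":0.0,"tx":-2.6,"ty":2.32,"tz":0,"spin":0},
    {"hand":0.0,"tx":-3.0,"ty":2.68,"tz":0,"spin":0},
  ],
)

```text
time: 4.45
eef_pos: [0.6027, 0.0428, 0.1946]
orientation: [0.747, 0.665, -0.001, 0.0]
ft_force: [0.7, 0.4, -2.7]
grip_width: 0.0355
```

Request:
send_rows(
  steps=[
    {"hand":0.0,"tx":-0.2,"ty":0.18,"tz":0,"spin":0},
    {"hand":0.0,"tx":-0.34,"ty":0.3,"tz":0,"spin":0},
    {"hand":0.0,"tx":-0.34,"ty":0.3,"tz":0,"spin":0},
    {"hand":0.0,"tx":-0.34,"ty":0.3,"tz":0,"spin":0},
  ],
)

```text
time: 4.95
eef_pos: [0.6171, 0.0252, 0.1951]
orientation: [0.745, 0.667, 0.0, -0.001]
ft_force: [-0.4, -0.4, -2.9]
grip_width: 0.0356
```

```bash
python3 g.py 617 23.3 60;python3 w.py pics/w2.png
```

```text
t 4.95 d [-0.034  0.004  2.252] spin -0.01 dist 135.13241576645297 tcp [0.6171 0.0252 0.1951] tilt [-0.001  0.001 -1.   ] F [-0.4 -0.4 -2.9] w 0.03555486392755277 q7 0.07
```

View pics/w2.png

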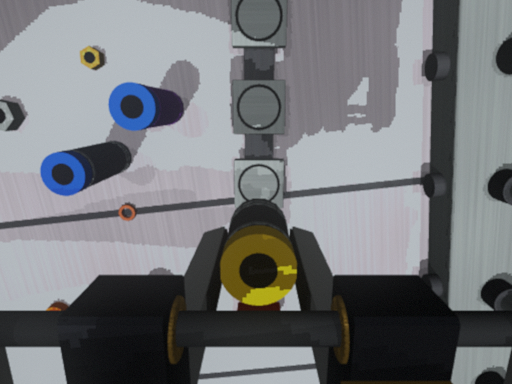

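```bash
for a in ".032 259 182 26" ".032 259 106 28" ".032 259 17 17" ".105 66 173 16" ".105 131 106 16" ; do echo == $a; python3 wc.py pics/w2.png $a|awk '1'; done; echo held; python3 wc.py pics/w2.png .233 259 269 24
```

```text
== .032 259 182 26
[233.2 200.3] [1.3 6.9] [589.2   8.7  32. ]
[283.4 192.8] [ 1.9 51.3] [643.3  11.1  32. ]
[258.3 187.4] [43.4 47.8] [617.4  19.8  32. ]
[258.4 183. ] [34.  37.6] [618.   24.5  32. ]
[259.4 157.9] [ 4.9 54. ] [622.   50.8  32. ]
== .032 259 106 28
[258.5 106.7] [44.3 46.1] [626.7 101.7  32. ]
[258.4 106.8] [39.1 40.6] [626.6 101.6  32. ]
[258.8  78.6] [ 2.1 54.3] [629.9 127.9  32. ]
== .032 259 17 17
[273.9  31.9] [3.3 5.4] [648.7 167.8  32. ]
[243.   31.7] [2.8 5.9] [619.7 171.2  32. ]
== .105 66 173 16
[ 62.2 173.9] [19.8 23. ] [459.9  65.9 105. ]
[ 79.1 159. ] [5.1 8.9] [476.8  76.4 105. ]
== .105 131 106 16
[131.4 106.3] [21.8 24.2] [527.7 112.4 105. ]
held
[257.9 270.2] [35.  38.4] [617.9  26.5 233. ]
```

```bash
python3 g.py 617.3 21.9 60
```

```text
t 5.0 d [-0.055  0.009  2.253] spin -0.01 dist 135.251565215063 tcp [0.6172 0.0251 0.1952] tilt [-0.001  0.001 -1.   ] F [-0.5  0.1 -3.4] w 0.03539074046724987 q7 0.07
```

Request:
send_rows(
  steps=[
    {"hand":0.0,"tx":-0.055,"ty":0.01,"tz":0.4,"spin":0},
    {"hand":0.0,"tx":-0.055,"ty":0.01,"tz":1.1,"spin":0},
    {"hand":0.0,"tx":-0.055,"ty":0.01,"tz":1.7,"spin":0},
    {"hand":0.0,"tx":-0.055,"ty":0.01,"tz":2.05,"spin":0},
    {"hand":0.0,"tx":-0.055,"ty":0.01,"tz":2.1,"spin":0},
  ],
)

```text
time: 5.62
eef_pos: [0.6165, 0.0213, 0.0679]
orientation: [0.745, 0.667, -0.001, -0.001]
ft_force: [-0.5, 0.4, -1.8]
grip_width: 0.0355
```

Request:
send_rows(
  steps=[
    {"hand":0.0,"tx":0,"ty":0,"tz":0,"spin":0},
    {"hand":0.0,"tx":0,"ty":0,"tz":0,"spin":0},
  ],
)

```text
time: 5.88
eef_pos: [0.6189, 0.0204, 0.0705]
orientation: [0.746, 0.666, 0.001, 0.001]
ft_force: [-0.4, -0.6, -2.3]
grip_width: 0.0359
```

```bash
python3 g.py 617.3 21.9 60
```

```text
t 5.875 d [ 0.021 -0.03   0.176] spin -0.03 dist 10.76731908437318 tcp [0.6189 0.0204 0.0705] tilt [ 0.002  0.    -1.   ] F [-0.4 -0.6 -2.3] w 0.03588447753488932 q7 0.15
```

Request:
send_rows(
  steps=[
    {"hand":0.0,"tx":0,"ty":0,"tz":0,"spin":0},
    {"hand":0.0,"tx":0,"ty":0,"tz":0,"spin":0},
  ],
)

```text
time: 6.12
eef_pos: [0.6183, 0.0202, 0.0698]
orientation: [0.746, 0.666, 0.0, 0.0]
ft_force: [-0.1, -0.2, -2.2]
grip_width: 0.0354
```

```bash
python3 g.py 617.3 21.9 60;python3 w.py pics/w3.png; python3 g.py 617.3 21.9 60; python3 wc.py pics/w3.png .1075 259 269 24;python3 wc.py pics/w3.png .032 259 30 28
```

```text
t 6.125 d [ 0.026 -0.02   0.163] spin -0.03 dist 9.985902763055044 tcp [0.6183 0.0202 0.0698] tilt [ 0.001  0.    -1.   ] F [-0.1 -0.2 -2.2] w 0.03542497149060758 q7 0.15
t 6.175 d [ 0.026 -0.018  0.16 ] spin -0.03 dist 9.809887203694169 tcp [0.6182 0.0202 0.0696] tilt [ 0.001  0.    -1.   ] F [ 0.3  0.8 -2.5] w 0.03550815055413678 q7 0.15
[257.9 270.3] [35.1 38.3] [619.   21.4 107.5]
[256.9  26.2] [59.  62.7] [632.1 141.7  32. ]
```

View pics/w3.png

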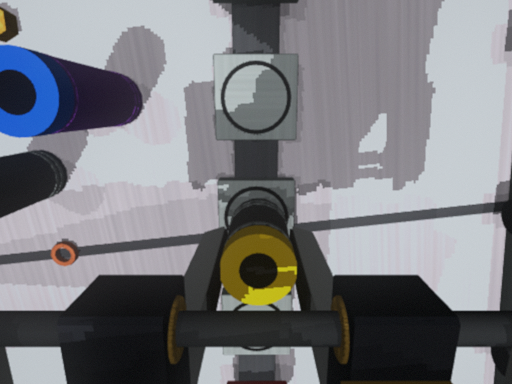

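```bash
python3 wc.py pics/w3.png .032 256 97 42
```

```text
[259.5 100.8] [ 85.6 100.4] [628.8  99.   32. ]
[243.1  86.1] [29.2 55.5] [619.7 108.9  32. ]
```

Request:
send_rows(
  steps=[
    {"hand":0.0,"tx":0.026,"ty":-0.018,"tz":0.08,"spin":0},
    {"hand":0.0,"tx":0.026,"ty":-0.018,"tz":0.15,"spin":0},
    {"hand":0.0,"tx":0.026,"ty":-0.018,"tz":0.15,"spin":0},
    {"hand":0.0,"tx":0.026,"ty":-0.018,"tz":0.15,"spin":0},
  ],
)

```text
time: 6.68
eef_pos: [0.617, 0.0218, 0.0601]
orientation: [0.746, 0.666, -0.0, -0.0]
ft_force: [-0.5, -0.2, -2.7]
grip_width: 0.0357
```

```bash
python3 g.py 617.3 21.9 60
```

```text
t 6.675 d [0.002 0.004 0.002] spin -0.03 dist 0.30875995202259543 tcp [0.617  0.0218 0.0601] tilt [-0. -0. -1.] F [-0.5 -0.2 -2.7] w 0.035736139667358766 q7 0.15
```

Request:
send_rows(
  steps=[
    {"hand":0.0,"tx":0,"ty":0,"tz":0.015,"spin":0},
    {"hand":0.0,"tx":0,"ty":0,"tz":0.025,"spin":0},
    {"hand":0.0,"tx":0,"ty":0,"tz":0.025,"spin":0},
  ],
)

```text
time: 7.05
eef_pos: [0.6172, 0.0218, 0.0592]
orientation: [0.746, 0.666, 0.0, 0.0]
ft_force: [-2.0, -0.0, 2.8]
grip_width: 0.0356
```

Contact. Release and rise.

Request:
send_rows(
  steps=[
    {"hand":0.6,"tx":0,"ty":0,"tz":0,"spin":0},
    {"hand":0.8,"tx":0,"ty":0,"tz":0,"spin":0},
    {"hand":1,"tx":0,"ty":0,"tz":-0.1,"spin":0},
    {"hand":1,"tx":0,"ty":0,"tz":-0.9,"spin":0},
    {"hand":1,"tx":0,"ty":0,"tz":-1.8,"spin":0},
  ],
)

```text
time: 7.68
eef_pos: [0.6165, 0.0218, 0.1676]
orientation: [0.746, 0.666, -0.001, -0.0]
ft_force: [1.5, -0.8, 0.9]
grip_width: 0.0823
```

Request:
send_rows(
  steps=[
    {"hand":1,"tx":0,"ty":0,"tz":-0.5,"spin":0},
    {"hand":1,"tx":0,"ty":0,"tz":-0.5,"spin":0},
    {"hand":1,"tx":0,"ty":0,"tz":-0.5,"spin":0},
  ],
)

```text
time: 8.05
eef_pos: [0.6163, 0.0221, 0.1959]
orientation: [0.746, 0.666, -0.0, -0.001]
ft_force: [-1.1, 0.4, -0.3]
grip_width: 0.0939
```

```bash
python3 g.py 474 -106 180;python3 w.py pics/w4.png
python3 - <<'E'
from h import *
im=viewer.capture('scene');cv2.imwrite('pics/s1.png',cv2.resize(im[:,:,::-1][80:250,130:405],(800,495),interpolation=cv2.INTER_CUBIC))
E
```

```text
t 8.05 d [-2.388 -2.117  0.269] spin -0.03 dist 192.14818304565372 tcp [0.6163 0.0221 0.1959] tilt [-0.001  0.    -1.   ] F [-1.1  0.4 -0.3] w 0.09391372096696067 q7 0.08
```

View pics/w4.png

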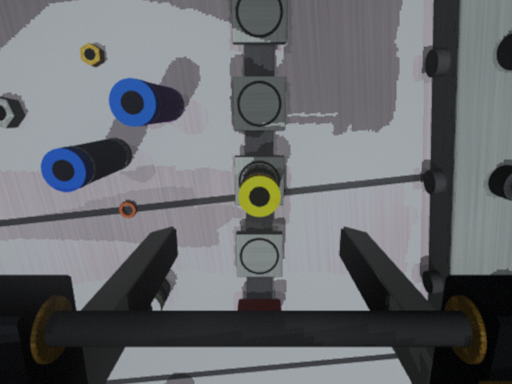

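View pics/s1.png

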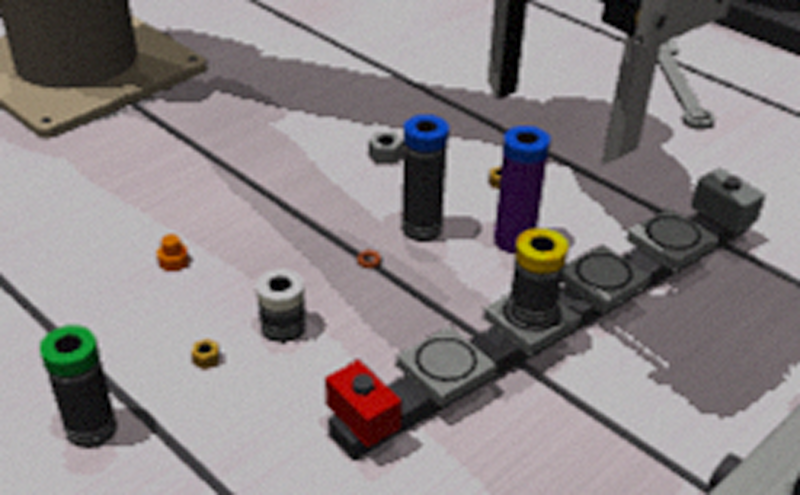

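```bash
for a in ".097 259 196 15" ".032 259 255 27" ".032 259 103 28"; do echo == $a; python3 wc.py pics/w4.png $a; done; python3 g.py 474 -106 170
```

```text
== .097 259 196 15
[259.  196.3] [19.7 20.4] [618.   23.5  97. ]
== .032 259 255 27
[259.7 278.9] [ 5.5 37.4] [606.  -90.3  32. ]
[258.9 255.6] [36.5 39.5] [608.4 -61.6  32. ]
[259.  255.7] [31.8 34.6] [608.4 -61.7  32. ]
[262.1 239. ] [24.9 48.7] [614.2 -42.2  32. ]
== .032 259 103 28
[257.8 130.1] [ 0.7 30.1] [622.7  75.7  32. ]
[258.9 103.2] [44.5 46.1] [626.7 101.7  32. ]
[258.9 103.3] [39.  40.7] [626.7 101.6  32. ]
[259.1  75.2] [ 1.3 61.4] [629.9 127.7  32. ]
t 8.15 d [-2.386 -2.111  0.427] spin -0.03 dist 192.85610686124792 tcp [0.616  0.022  0.1952] tilt [-0.003 -0.    -1.   ] F [0.6 0.1 0.8] w 0.09407982647582433 q7 0.08
```

Request:
send_rows(
  steps=[
    {"hand":1,"tx":-0.75,"ty":-0.6,"tz":0,"spin":0},
    {"hand":1,"tx":-1.5,"ty":-1.2,"tz":0.1,"spin":0},
    {"hand":1,"tx":-2.25,"ty":-1.7,"tz":0.2,"spin":0},
    {"hand":1,"tx":-2.9,"ty":-2.0,"tz":0.3,"spin":0},
    {"hand":1,"tx":-2.9,"ty":-2.05,"tz":0.4,"spin":0},
  ],
)

```text
time: 8.78
eef_pos: [0.4728, -0.1403, 0.172]
orientation: [0.748, 0.664, -0.001, -0.0]
ft_force: [0.8, -0.3, 0.6]
grip_width: 0.094
```

Request:
send_rows(
  steps=[
    {"hand":1,"tx":0,"ty":0,"tz":0,"spin":0},
    {"hand":1,"tx":0,"ty":0,"tz":0,"spin":0},
  ],
)

```text
time: 9.02
eef_pos: [0.4761, -0.1358, 0.1724]
orientation: [0.745, 0.667, 0.0, -0.0]
ft_force: [0.2, 0.2, -0.3]
grip_width: 0.0944
```

```bash
python3 g.py 473 -106 100;python3 w.py pics/w5.png
```

```text
t 9.025 d [ 0.488 -0.106  1.207] spin -0.0 dist 78.37440547810672 tcp [ 0.4761 -0.1358  0.1724] tilt [-0.  0. -1.] F [ 0.2  0.2 -0.3] w 0.09443523675985023 q7 0.41
```

View pics/w5.png

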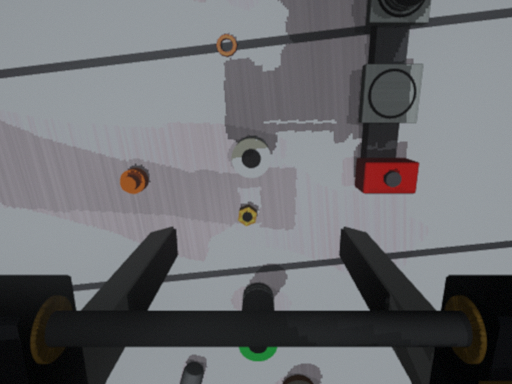

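```bash
for a in ".045 251 158 11" ".032 392 93 30"; do echo == $a; python3 wc.py pics/w5.png $a; done; python3 g.py 473 -106 100
```

```text
== .045 251 158 11
[250.6 157.9] [18.4 19.2] [ 473.4 -104.4   45. ]
== .032 392 93 30
[386.6  91.8] [58.7 69.3] [604.1 -59.4  32. ]
[410.9  92.4] [ 4.2 21.3] [626.3 -62.5  32. ]
[408.2  64.3] [2.4 3.9] [623.8 -37.8  32. ]
t 9.075 d [ 0.49  -0.106  1.209] spin -0.0 dist 78.5167581594397 tcp [ 0.4761 -0.1359  0.1725] tilt [-0.  0. -1.] F [-0.2  0.2  0.6] w 0.09388689841606122 q7 0.41
```

Request:
send_rows(
  steps=[
    {"hand":1,"tx":0.5,"ty":-0.107,"tz":0.5,"spin":0},
    {"hand":1,"tx":0.5,"ty":-0.107,"tz":1.4,"spin":0},
    {"hand":1,"tx":0.5,"ty":-0.107,"tz":1.9,"spin":0},
    {"hand":1,"tx":0.5,"ty":-0.107,"tz":1.9,"spin":0},
    {"hand":1,"tx":0.5,"ty":-0.107,"tz":1.9,"spin":0},
  ],
)

```text
time: 9.7
eef_pos: [0.4733, -0.1066, 0.0596]
orientation: [0.746, 0.666, 0.0, 0.001]
ft_force: [-0.2, -0.2, -0.0]
grip_width: 0.094
```

```bash
python3 g.py 473 -105.3 13
```

```text
t 9.7 d [ 0.022 -0.009  0.777] spin -0.03 dist 46.639805302091595 tcp [ 0.4733 -0.1066  0.0596] tilt [ 0.002 -0.    -1.   ] F [-0.2 -0.2 -0. ] w 0.09403523553791601 q7 0.47
```

Request:
send_rows(
  steps=[
    {"hand":1,"tx":0.02,"ty":-0.01,"tz":0.5,"spin":0},
    {"hand":1,"tx":0.02,"ty":-0.01,"tz":0.77,"spin":0},
    {"hand":1,"tx":0.02,"ty":-0.01,"tz":0.77,"spin":0},
    {"hand":0.3,"tx":0.02,"ty":-0.01,"tz":0.77,"spin":0},
    {"hand":0.3,"tx":0.02,"ty":-0.01,"tz":0.77,"spin":0},
  ],
)

```text
time: 10.32
eef_pos: [0.4727, -0.1055, 0.0137]
orientation: [0.746, 0.666, 0.001, 0.001]
ft_force: [-0.5, -0.2, -0.5]
grip_width: 0.0777
```

Request:
send_rows(
  steps=[
    {"hand":0.0,"tx":0,"ty":0,"tz":0,"spin":0},
    {"hand":0.0,"tx":0,"ty":0,"tz":0,"spin":0},
    {"hand":0.0,"tx":0,"ty":0,"tz":0,"spin":0},
    {"hand":0.0,"tx":0,"ty":0,"tz":0,"spin":0},
    {"hand":0.0,"tx":0,"ty":0,"tz":0,"spin":0},
  ],
)

```text
time: 10.95
eef_pos: [0.4719, -0.1055, 0.0125]
orientation: [0.746, 0.666, 0.0, 0.0]
ft_force: [0.2, 1.0, 0.5]
grip_width: 0.0357
```

```bash
python3 g.py 607.4 -62.4 170
```

```text
t 10.95 d [ 0.967  2.163 -2.624] spin -0.03 dist 212.1616380213797 tcp [ 0.4719 -0.1055  0.0125] tilt [ 0. -0. -1.] F [0.2 1.  0.5] w 0.03565152219851751 q7 0.51
```

Request:
send_rows(
  steps=[
    {"hand":0.0,"tx":0,"ty":0,"tz":-0.3,"spin":0},
    {"hand":0.0,"tx":0,"ty":0,"tz":-1,"spin":0},
    {"hand":0.0,"tx":0.2,"ty":0.5,"tz":-1.7,"spin":0},
    {"hand":0.0,"tx":0.5,"ty":1.1,"tz":-2,"spin":0},
    {"hand":0.0,"tx":0.8,"ty":1.8,"tz":-2,"spin":0},
  ],
)

```text
time: 11.58
eef_pos: [0.5862, -0.0695, 0.1345]
orientation: [0.746, 0.666, 0.001, 0.001]
ft_force: [0.4, -0.6, -2.0]
grip_width: 0.0355
```

Request:
send_rows(
  steps=[
    {"hand":0.0,"tx":0.17,"ty":0.36,"tz":0,"spin":0},
    {"hand":0.0,"tx":0.17,"ty":0.36,"tz":0,"spin":0},
    {"hand":0.0,"tx":0.17,"ty":0.36,"tz":0,"spin":0},
    {"hand":0.0,"tx":0.17,"ty":0.36,"tz":0,"spin":0},
  ],
)

```text
time: 12.08
eef_pos: [0.6058, -0.0629, 0.1325]
orientation: [0.746, 0.666, -0.001, -0.0]
ft_force: [0.6, -0.8, -0.9]
grip_width: 0.0357
```

```bash
python3 g.py 607.4 -62.4 46; python3 w.py pics/w6.png; python3 g.py 607.4 -62.4 46
```

```text
t 12.075 d [0.012 0.028 1.441] spin -0.05 dist 86.48861655515907 tcp [ 0.6058 -0.0629  0.1325] tilt [-0.001 -0.    -1.   ] F [ 0.6 -0.8 -0.9] w 0.035737075357776225 q7 0.27
t 12.125 d [0.01  0.022 1.443] spin -0.05 dist 86.6119237230922 tcp [ 0.6061 -0.0628  0.1326] tilt [-0.001 -0.    -1.   ] F [ 0.8 -0.7 -1.2] w 0.03576642181743399 q7 0.27
```

View pics/w6.png

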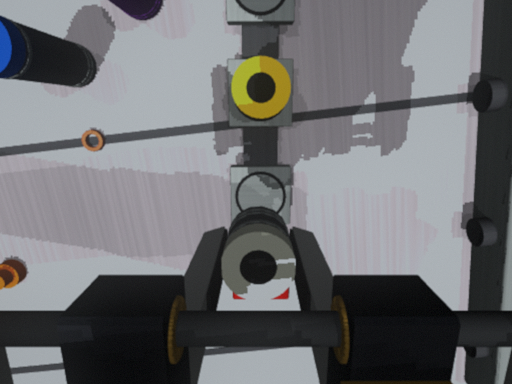

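```bash
python3 wc.py pics/w6.png .165 258 267 24;  python3 wc.py pics/w6.png .032 261 196 30;python3 g.py 607.4 -62.4 46
```

```text
[257.8 266.6] [33.7 37.4] [606.4 -62.4 165. ]
[290.1 201. ] [ 0.6 14. ] [633.8 -69.3  32. ]
[260.2 195.3] [64.2 68.2] [608.5 -61.2  32. ]
[271.7 180.2] [4.6 6.7] [619.7 -49.   32. ]
[258.5 194.4] [32.7 48.2] [607.1 -60.2  32. ]
t 12.125 d [0.01  0.022 1.443] spin -0.05 dist 86.6119237230922 tcp [ 0.6061 -0.0628  0.1326] tilt [-0.001 -0.    -1.   ] F [ 0.8 -0.7 -1.2] w 0.03576642181743399 q7 0.27
```

Request:
send_rows(
  steps=[
    {"hand":0.0,"tx":0.012,"ty":0.027,"tz":0.4,"spin":0},
    {"hand":0.0,"tx":0.012,"ty":0.027,"tz":1.0,"spin":0},
    {"hand":0.0,"tx":0.012,"ty":0.027,"tz":1.3,"spin":0},
    {"hand":0.0,"tx":0.012,"ty":0.027,"tz":1.36,"spin":0},
    {"hand":0.0,"tx":0.012,"ty":0.027,"tz":1.36,"spin":0},
  ],
)

```text
time: 12.75
eef_pos: [0.6093, -0.062, 0.0516]
orientation: [0.746, 0.666, 0.0, 0.0]
ft_force: [-0.5, -0.2, -1.0]
grip_width: 0.0355
```

Request:
send_rows(
  steps=[
    {"hand":0.0,"tx":0,"ty":0,"tz":0,"spin":0},
    {"hand":0.0,"tx":0,"ty":0,"tz":0,"spin":0},
    {"hand":0.0,"tx":0,"ty":0,"tz":0,"spin":0},
  ],
)

```text
time: 13.12
eef_pos: [0.6091, -0.0616, 0.0514]
orientation: [0.746, 0.666, 0.0, 0.0]
ft_force: [-0.5, 0.1, -1.5]
grip_width: 0.036
```

```bash
python3 g.py 607.8 -62.3 45
```

```text
t 13.125 d [-0.015 -0.021  0.107] spin -0.03 dist 6.600805125895685 tcp [ 0.6091 -0.0616  0.0514] tilt [ 0.001  0.    -1.   ] F [-0.5  0.1 -1.5] w 0.035987912384903294 q7 0.32
```

Request:
send_rows(
  steps=[
    {"hand":0.0,"tx":-0.014,"ty":-0.02,"tz":0.05,"spin":0},
    {"hand":0.0,"tx":-0.014,"ty":-0.02,"tz":0.1,"spin":0},
    {"hand":0.0,"tx":-0.014,"ty":-0.02,"tz":0.12,"spin":0},
    {"hand":0.0,"tx":-0.014,"ty":-0.02,"tz":0.13,"spin":0},
  ],
)

```text
time: 13.62
eef_pos: [0.6073, -0.0624, 0.0445]
orientation: [0.746, 0.666, 0.0, -0.0]
ft_force: [-4.3, 0.6, 15.1]
grip_width: 0.0357
```

Request:
send_rows(
  steps=[
    {"hand":0.6,"tx":0,"ty":0,"tz":-0.02,"spin":0},
    {"hand":0.8,"tx":0,"ty":0,"tz":-0.02,"spin":0},
    {"hand":1,"tx":0,"ty":0,"tz":-0.1,"spin":0},
    {"hand":1,"tx":0,"ty":0,"tz":-0.9,"spin":0},
    {"hand":1,"tx":0,"ty":0,"tz":-1.8,"spin":0},
  ],
)

```text
time: 14.25
eef_pos: [0.6068, -0.0623, 0.1516]
orientation: [0.746, 0.666, -0.001, -0.001]
ft_force: [1.4, -0.1, -0.3]
grip_width: 0.0823
```

Request:
send_rows(
  steps=[
    {"hand":1,"tx":-0.7,"ty":0,"tz":-0.5,"spin":0},
    {"hand":1,"tx":-0.7,"ty":0,"tz":-0.5,"spin":0},
    {"hand":1,"tx":-0.7,"ty":0,"tz":-0.5,"spin":0},
    {"hand":1,"tx":-0.7,"ty":0,"tz":-0.5,"spin":0},
  ],
)

```text
time: 14.75
eef_pos: [0.6023, -0.1025, 0.1799]
orientation: [0.745, 0.667, -0.0, -0.001]
ft_force: [0.4, -0.4, 0.2]
grip_width: 0.0939
```

```bash
python3 w.py pics/w7.png; python3 g.py 461 -275 130
```

```text
t 14.8 d [-3.118 -2.021  0.835] spin -0.01 dist 228.51810404902312 tcp [ 0.6024 -0.1026  0.1799] tilt [-0.002  0.001 -1.   ] F [-1.1  0.  -0.6] w 0.09360849836169835 q7 0.31
```

View pics/w7.png

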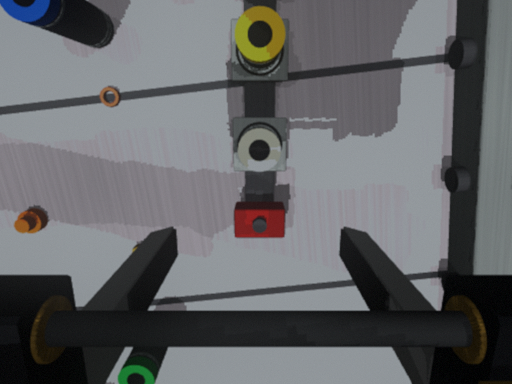

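```bash
python3 wc.py pics/w7.png .077 259 150 13;  python3 wc.py pics/w7.png .097 259 34 15
```

```text
[258.9 149.8] [20.9 21. ] [608.1 -61.5  77. ]
[259.6  33.6] [24.5 26.7] [618.  24.  97.]
```

Request:
send_rows(
  steps=[
    {"hand":1,"tx":-0.85,"ty":-0.45,"tz":0,"spin":0},
    {"hand":1,"tx":-1.7,"ty":-0.9,"tz":0,"spin":0},
    {"hand":1,"tx":-2.5,"ty":-1.4,"tz":0,"spin":0},
    {"hand":1,"tx":-3.2,"ty":-1.8,"tz":0,"spin":0},
    {"hand":1,"tx":-3.7,"ty":-2.0,"tz":0,"spin":0},
  ],
)

```text
time: 15.42
eef_pos: [0.4567, -0.3123, 0.1806]
orientation: [0.746, 0.666, -0.0, -0.001]
ft_force: [0.7, -0.4, 0.1]
grip_width: 0.094
```

Request:
send_rows(
  steps=[
    {"hand":1,"tx":0,"ty":0,"tz":0,"spin":0},
    {"hand":1,"tx":0,"ty":0,"tz":0,"spin":0},
    {"hand":1,"tx":0,"ty":0,"tz":0,"spin":0},
  ],
)

```text
time: 15.8
eef_pos: [0.4597, -0.3092, 0.1807]
orientation: [0.745, 0.667, 0.0, -0.001]
ft_force: [0.5, -0.1, 0.1]
grip_width: 0.0936
```

```bash
python3 w.py pics/w8.png; python3 g.py 461 -275 130
```

```text
t 15.85 d [ 0.573 -0.04   0.848] spin -0.0 dist 61.44025649316782 tcp [ 0.4596 -0.3095  0.1808] tilt [-0.     0.001 -1.   ] F [-0.4 -0.1 -0.9] w 0.09413150991978146 q7 0.73
```

View pics/w8.png

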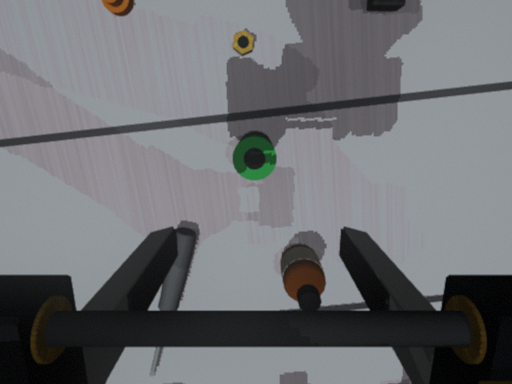

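```bash
python3 wc.py pics/w8.png .085 255 158 15;  python3 wc.py pics/w8.png .09 309 297 15; python3 g.py 460.3 -275 130
```

```text
[252.7 155.3] [29.1 35.1] [ 460.1 -271.4   85. ]
[308.4 299.8] [28.4 31.5] [ 495.9 -407.8   90. ]
t 15.85 d [ 0.571 -0.052  0.848] spin -0.0 dist 61.42848989101887 tcp [ 0.4596 -0.3095  0.1808] tilt [-0.     0.001 -1.   ] F [-0.4 -0.1 -0.9] w 0.09413150991978146 q7 0.73
```

Request:
send_rows(
  steps=[
    {"hand":1,"tx":0.577,"ty":-0.045,"tz":0.2,"spin":0},
    {"hand":1,"tx":0.577,"ty":-0.045,"tz":0.6,"spin":0},
    {"hand":1,"tx":0.577,"ty":-0.045,"tz":1.2,"spin":0},
    {"hand":1,"tx":0.577,"ty":-0.045,"tz":1.2,"spin":0},
    {"hand":1,"tx":0.577,"ty":-0.045,"tz":1.2,"spin":0},
  ],
)

```text
time: 16.48
eef_pos: [0.4605, -0.2765, 0.11]
orientation: [0.746, 0.666, 0.0, 0.0]
ft_force: [0.4, 0.3, 0.2]
grip_width: 0.0938
```

```bash
python3 g.py 460.8 -274.7 48
```

```text
t 16.475 d [3.100e-02 1.000e-03 1.033e+00] spin -0.03 dist 61.9878446621381 tcp [ 0.4605 -0.2765  0.11  ] tilt [ 0.001 -0.001 -1.   ] F [0.4 0.3 0.2] w 0.09381428882834508 q7 0.74
```

Request:
send_rows(
  steps=[
    {"hand":1,"tx":0.03,"ty":0,"tz":0.6,"spin":0},
    {"hand":1,"tx":0.03,"ty":0,"tz":1.03,"spin":0},
    {"hand":1,"tx":0.03,"ty":0,"tz":1.03,"spin":0},
    {"hand":0.3,"tx":0.03,"ty":0,"tz":1.03,"spin":0},
    {"hand":0.3,"tx":0.03,"ty":0,"tz":1.03,"spin":0},
  ],
)

```text
time: 17.1
eef_pos: [0.461, -0.2753, 0.0488]
orientation: [0.746, 0.666, 0.0, 0.001]
ft_force: [0.3, 0.3, -0.2]
grip_width: 0.0774
```

Request:
send_rows(
  steps=[
    {"hand":0.0,"tx":0,"ty":0,"tz":0,"spin":0},
    {"hand":0.0,"tx":0,"ty":0,"tz":0,"spin":0},
    {"hand":0.0,"tx":0,"ty":0,"tz":0,"spin":0},
    {"hand":0.0,"tx":0,"ty":0,"tz":0,"spin":0},
    {"hand":0.0,"tx":0,"ty":0,"tz":0,"spin":0},
  ],
)

```text
time: 17.73
eef_pos: [0.46, -0.2746, 0.0473]
orientation: [0.746, 0.666, 0.0, -0.0]
ft_force: [0.9, -0.6, 0.3]
grip_width: 0.0357
```

```bash
python3 g.py 626 101 230
```

```text
t 17.725 d [ 6.532  2.043 -3.044] spin -0.03 dist 449.4564478042181 tcp [ 0.46   -0.2746  0.0473] tilt [-0.  0. -1.] F [ 0.9 -0.6  0.3] w 0.035684377663300425 q7 0.78
```

Request:
send_rows(
  steps=[
    {"hand":0.0,"tx":0,"ty":0,"tz":-0.3,"spin":0},
    {"hand":0.0,"tx":0,"ty":0,"tz":-1.1,"spin":0},
    {"hand":0.0,"tx":0.3,"ty":0.1,"tz":-1.9,"spin":0},
    {"hand":0.0,"tx":0.9,"ty":0.28,"tz":-2.5,"spin":0},
    {"hand":0.0,"tx":1.7,"ty":0.53,"tz":-2.5,"spin":0},
  ],
)

```text
time: 18.35
eef_pos: [0.5046, -0.1779, 0.2]
orientation: [0.747, 0.665, 0.001, 0.003]
ft_force: [0.9, -0.3, -2.8]
grip_width: 0.0357
```

Request:
send_rows(
  steps=[
    {"hand":0.0,"tx":0.9,"ty":0.28,"tz":0,"spin":0},
    {"hand":0.0,"tx":1.8,"ty":0.56,"tz":0,"spin":0},
    {"hand":0.0,"tx":2.7,"ty":0.85,"tz":0,"spin":0},
    {"hand":0.0,"tx":3.6,"ty":1.13,"tz":0,"spin":0},
    {"hand":0.0,"tx":4.3,"ty":1.35,"tz":0,"spin":0},
  ],
)

```text
time: 18.98
eef_pos: [0.6125, 0.0735, 0.1964]
orientation: [0.745, 0.667, -0.0, -0.001]
ft_force: [-0.3, -0.3, -2.8]
grip_width: 0.0356
```

Request:
send_rows(
  steps=[
    {"hand":0.0,"tx":0.4,"ty":0.13,"tz":0,"spin":0},
    {"hand":0.0,"tx":0.5,"ty":0.16,"tz":0,"spin":0},
    {"hand":0.0,"tx":0.5,"ty":0.16,"tz":0,"spin":0},
    {"hand":0.0,"tx":0.5,"ty":0.16,"tz":0,"spin":0},
    {"hand":0.0,"tx":0.5,"ty":0.16,"tz":0,"spin":0},
  ],
)

```text
time: 19.6
eef_pos: [0.6253, 0.0976, 0.1976]
orientation: [0.747, 0.665, -0.0, 0.0]
ft_force: [-0.5, -0.2, -3.5]
grip_width: 0.036
```

```bash
python3 w.py pics/w9.png;python3 g.py 626 101 85
```

```text
t 19.65 d [0.052 0.004 1.876] spin -0.05 dist 112.63096926057365 tcp [0.6254 0.0979 0.1976] tilt [ 0. -0. -1.] F [ 0.6 -0.  -2.9] w 0.03585552525105429 q7 -0.02
```

View pics/w9.png

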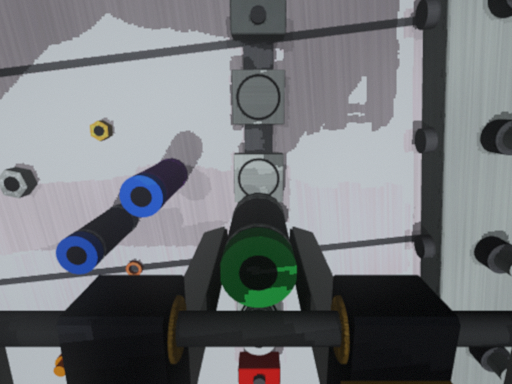

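```bash
python3 - <<'E'
from h import *
f='pics/w9.png';im=cv2.imread(f);i=viewer.camera_info('wrist');T=np.load(f+'.npy')@i['hand_eye']
g=cv2.resize(im[245:300,230:290].max(axis=2),None,fx=4,fy=4,interpolation=cv2.INTER_CUBIC)
m=(g<45).astype(np.uint8)
cs,_=cv2.findContours(m,cv2.RETR_EXTERNAL,cv2.CHAIN_APPROX_NONE)
for k in cs:
    if len(k)>60:
        e=cv2.fitEllipse(k);uv=(np.array(e[0])+.5)/4-.5+[230,245];print(uv,np.array(e[1])/4,cast(i['camera_matrix'],T,uv,.2353))
E
python3 wc.py pics/w9.png .032 259 97 29;python3 wc.py pics/w9.png .105 78 254 15; python3 wc.py pics/w9.png .105 142 196 15
```

```text
[257.75250053 272.36886597] [34.62741852 38.4593544 ] [0.62583201 0.09774311 0.2353    ]
[259.7 124.4] [ 2.1 44.9] [634.5 156.4  32. ]
[257.9  96.6] [44.4 46.5] [635.9 183.5  32. ]
[257.9  96.7] [39.1 40.8] [635.8 183.4  32. ]
[255.5  68.4] [ 1.8 55.4] [636.5 209.9  32. ]
[ 76.2 255.1] [17.7 20.7] [460.   65.6 105. ]
[ 90.1 240.5] [4.5 8.2] [475.6  77.7 105. ]
[140.6 196.3] [19.5 21.6] [527.7 112.  105. ]
```

Request:
send_rows(
  steps=[
    {"hand":0.0,"tx":0.055,"ty":0.004,"tz":0.4,"spin":0},
    {"hand":0.0,"tx":0.055,"ty":0.004,"tz":1.1,"spin":0},
    {"hand":0.0,"tx":0.055,"ty":0.004,"tz":1.6,"spin":0},
    {"hand":0.0,"tx":0.055,"ty":0.004,"tz":1.85,"spin":0},
    {"hand":0.0,"tx":0.055,"ty":0.004,"tz":1.85,"spin":0},
  ],
)

```text
time: 20.27
eef_pos: [0.6258, 0.102, 0.0859]
orientation: [0.746, 0.666, -0.001, -0.0]
ft_force: [-0.3, -1.0, -2.6]
grip_width: 0.0355
```

Request:
send_rows(
  steps=[
    {"hand":0.0,"tx":0,"ty":0,"tz":0,"spin":0},
    {"hand":0.0,"tx":0,"ty":0,"tz":0,"spin":0},
    {"hand":0.0,"tx":0,"ty":0,"tz":0,"spin":0},
  ],
)

```text
time: 20.65
eef_pos: [0.6266, 0.1025, 0.0872]
orientation: [0.746, 0.666, 0.001, 0.0]
ft_force: [0.1, -0.5, -2.6]
grip_width: 0.0356
```

```bash
python3 g.py 626 101.2 79.5
```

```text
t 20.65 d [-0.022 -0.008  0.128] spin -0.03 dist 7.8231998826097735 tcp [0.6266 0.1025 0.0872] tilt [ 0.001  0.    -1.   ] F [ 0.1 -0.5 -2.6] w 0.035608218202197825 q7 0.04
```

Request:
send_rows(
  steps=[
    {"hand":0.0,"tx":-0.02,"ty":-0.008,"tz":0.07,"spin":0},
    {"hand":0.0,"tx":-0.02,"ty":-0.008,"tz":0.11,"spin":0},
    {"hand":0.0,"tx":-0.02,"ty":-0.008,"tz":0.13,"spin":0},
    {"hand":0.0,"tx":-0.02,"ty":-0.008,"tz":0.135,"spin":0},
    {"hand":0.0,"tx":-0.02,"ty":-0.008,"tz":0.135,"spin":0},
  ],
)

```text
time: 21.28
eef_pos: [0.6253, 0.1011, 0.0793]
orientation: [0.746, 0.666, -0.0, -0.0]
ft_force: [-3.3, -0.1, 7.1]
grip_width: 0.0355
```

Request:
send_rows(
  steps=[
    {"hand":0.6,"tx":0,"ty":0,"tz":0,"spin":0},
    {"hand":0.8,"tx":0,"ty":0,"tz":0,"spin":0},
    {"hand":1,"tx":0,"ty":0,"tz":-0.1,"spin":0},
    {"hand":1,"tx":0,"ty":0,"tz":-0.9,"spin":0},
    {"hand":1,"tx":0,"ty":0,"tz":-1.8,"spin":0},
  ],
)

```text
time: 21.9
eef_pos: [0.625, 0.1011, 0.187]
orientation: [0.746, 0.666, -0.001, -0.0]
ft_force: [1.0, 0.3, -0.6]
grip_width: 0.0823
```

Request:
send_rows(
  steps=[
    {"hand":1,"tx":-0.8,"ty":-0.3,"tz":-0.2,"spin":0},
    {"hand":1,"tx":-1.2,"ty":-1,"tz":-0.2,"spin":0},
    {"hand":1,"tx":-1.45,"ty":-1.8,"tz":-0.2,"spin":0},
    {"hand":1,"tx":-1.45,"ty":-2.6,"tz":-0.2,"spin":0},
    {"hand":1,"tx":-1.45,"ty":-2.6,"tz":-0.2,"spin":0},
  ],
)

```text
time: 22.52
eef_pos: [0.4571, 0.0326, 0.1986]
orientation: [0.746, 0.666, -0.001, -0.002]
ft_force: [0.9, 0.9, 0.3]
grip_width: 0.0942
```

Request:
send_rows(
  steps=[
    {"hand":1,"tx":0,"ty":0,"tz":0,"spin":0},
    {"hand":1,"tx":0,"ty":0,"tz":0,"spin":0},
  ],
)

```text
time: 22.78
eef_pos: [0.4624, 0.0323, 0.1985]
orientation: [0.746, 0.666, 0.0, 0.001]
ft_force: [0.1, 0.0, -0.7]
grip_width: 0.0941
```

```bash
python3 w.py pics/w10.png;python3 g.py 459.7 65.1 160
```

```text
t 22.825 d [ 0.54  -0.102  0.638] spin -0.03 dist 50.556934162357614 tcp [0.4621 0.0322 0.1983] tilt [ 0.001 -0.    -1.   ] F [-1.  -0.2 -1. ] w 0.0938262716668536 q7 0.07
```

View pics/w10.png

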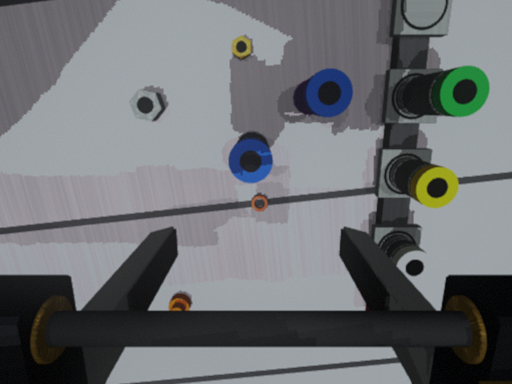

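Run:
```python
from h import *
f='pics/w10.png';im=cv2.imread(f);i=viewer.camera_info('wrist');T=np.load(f+'.npy')@i['hand_eye']
for (u,v,z) in ((250,161,.105),(329,93,.105),(465,91,.117),(437,187,.097),(414,267,.077)):
  g=cv2.resize(im[v-16:v+16,u-16:u+16].max(axis=2),None,fx=4,fy=4,interpolation=cv2.INTER_CUBIC)
  m=(g<50).astype(np.uint8)
  cs,_=cv2.findContours(m,cv2.RETR_EXTERNAL,cv2.CHAIN_APPROX_NONE)
  for k in cs:
    if len(k)>50:
        e=cv2.fitEllipse(k);uv=(np.array(e[0])+.5)/4-.5+[u-16,v-16];print(uv.round(1),(np.array(e[1])/4).round(1),cast(i['camera_matrix'],T,uv,z).round(4))
```

```text
[250.  160.8] [19.6 20.1] [0.4604 0.0659 0.105 ]
[329.   92.7] [21.4 23. ] [0.5283 0.1123 0.105 ]
[464.3  91.2] [21.2 25.2] [0.6269 0.1017 0.117 ]
[436.9 187.4] [17.5 20.3] [0.6186 0.0234 0.097 ]
[401.7 278. ] [ 9.1 16.2] [ 0.5962 -0.0725  0.077 ]
[414.2 267.2] [14.5 16.9] [ 0.6086 -0.062   0.077 ]
```

Request:
send_rows(
  steps=[
    {"hand":1,"tx":0.54,"ty":-0.1,"tz":0.2,"spin":0},
    {"hand":1,"tx":0.54,"ty":-0.1,"tz":0.7,"spin":0},
    {"hand":1,"tx":0.54,"ty":-0.1,"tz":1.0,"spin":0},
    {"hand":1,"tx":0.54,"ty":-0.1,"tz":1.0,"spin":0},
    {"hand":1,"tx":0.54,"ty":-0.1,"tz":1.0,"spin":0},
  ],
)

```text
time: 23.45
eef_pos: [0.4593, 0.065, 0.1387]
orientation: [0.746, 0.666, 0.0, 0.0]
ft_force: [0.0, -0.7, 0.4]
grip_width: 0.0937
```

```bash
python3 g.py 459.9 65.3 66
```

```text
t 23.45 d [0.007 0.009 1.211] spin -0.04 dist 72.66462406299303 tcp [0.4593 0.065  0.1387] tilt [ 0.001 -0.    -1.   ] F [ 0.  -0.7  0.4] w 0.09370119698675078 q7 0.07
```

Request:
send_rows(
  steps=[
    {"hand":1,"tx":0.007,"ty":0.01,"tz":0.7,"spin":0},
    {"hand":1,"tx":0.007,"ty":0.01,"tz":1.2,"spin":0},
    {"hand":1,"tx":0.007,"ty":0.01,"tz":1.2,"spin":0},
    {"hand":0.3,"tx":0.007,"ty":0.01,"tz":1.2,"spin":0},
    {"hand":0.3,"tx":0.007,"ty":0.01,"tz":1.2,"spin":0},
  ],
)

```text
time: 24.08
eef_pos: [0.4602, 0.0657, 0.0676]
orientation: [0.746, 0.666, 0.001, 0.001]
ft_force: [0.6, -0.4, 0.7]
grip_width: 0.0774
```

Request:
send_rows(
  steps=[
    {"hand":0.0,"tx":0,"ty":0,"tz":0,"spin":0},
    {"hand":0.0,"tx":0,"ty":0,"tz":0,"spin":0},
    {"hand":0.0,"tx":0,"ty":0,"tz":0,"spin":0},
    {"hand":0.0,"tx":0,"ty":0,"tz":0,"spin":0},
    {"hand":0.0,"tx":0,"ty":0,"tz":0,"spin":0},
  ],
)

```text
time: 24.7
eef_pos: [0.4592, 0.0655, 0.0662]
orientation: [0.746, 0.666, 0.0, 0.0]
ft_force: [-0.1, 0.6, -0.4]
grip_width: 0.0356
```

```bash
python3 g.py 635 183.2 240
```

```text
t 24.7 d [ 2.279  2.691 -2.896] spin -0.03 dist 273.7858986717478 tcp [0.4592 0.0655 0.0662] tilt [ 0. -0. -1.] F [-0.1  0.6 -0.4] w 0.03556031865274123 q7 0.16
```

Request:
send_rows(
  steps=[
    {"hand":0.0,"tx":0,"ty":0,"tz":-0.3,"spin":0},
    {"hand":0.0,"tx":0,"ty":0,"tz":-1.1,"spin":0},
    {"hand":0.0,"tx":0,"ty":0,"tz":-1.9,"spin":0},
    {"hand":0.0,"tx":0,"ty":0,"tz":-2.6,"spin":0},
    {"hand":0.0,"tx":0.3,"ty":0.35,"tz":-2.8,"spin":0},
  ],
)

```text
time: 25.32
eef_pos: [0.4816, 0.0802, 0.2365]
orientation: [0.747, 0.665, 0.001, 0.0]
ft_force: [1.5, 0.6, -3.2]
grip_width: 0.0356
```

Request:
send_rows(
  steps=[
    {"hand":0.0,"tx":0.5,"ty":0.6,"tz":0,"spin":0},
    {"hand":0.0,"tx":1.0,"ty":1.2,"tz":0,"spin":0},
    {"hand":0.0,"tx":1.5,"ty":1.8,"tz":0,"spin":0},
    {"hand":0.0,"tx":1.9,"ty":2.25,"tz":0,"spin":0},
    {"hand":0.0,"tx":1.98,"ty":2.34,"tz":0,"spin":0},
  ],
)

```text
time: 25.95
eef_pos: [0.6352, 0.1851, 0.2324]
orientation: [0.745, 0.667, -0.001, -0.001]
ft_force: [-0.8, 0.4, -3.5]
grip_width: 0.0353
```

Request:
send_rows(
  steps=[
    {"hand":0.0,"tx":0,"ty":0,"tz":0,"spin":0},
    {"hand":0.0,"tx":0,"ty":0,"tz":0,"spin":0},
    {"hand":0.0,"tx":0,"ty":0,"tz":0,"spin":0},
  ],
)

```text
time: 26.32
eef_pos: [0.6342, 0.1825, 0.2346]
orientation: [0.746, 0.666, -0.0, -0.0]
ft_force: [0.1, -0.3, -3.2]
grip_width: 0.036
```

```bash
python3 w.py pics/w11.png;python3 g.py 634.8 182.9 106;python3 wc.py pics/w11.png .2738 258 270 24
```

```text
t 26.375 d [0.003 0.007 2.144] spin -0.04 dist 128.64563137534975 tcp [0.6344 0.1827 0.2346] tilt [-0.  0. -1.] F [-0.1 -0.2 -3.1] w 0.03549188604712575 q7 -0.15
[257.7 273.8] [34.8 38.7] [634.7 182.7 273.8]
```

View pics/w11.png

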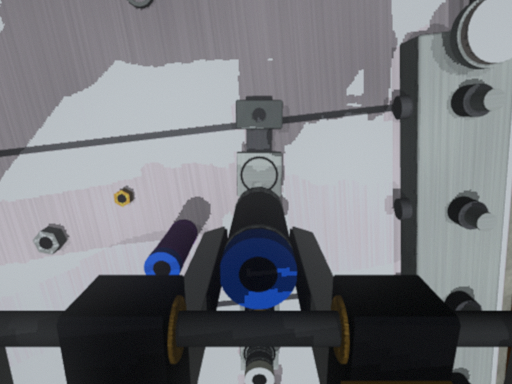

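Request:
send_rows(
  steps=[
    {"hand":0.0,"tx":0.003,"ty":0.007,"tz":0.5,"spin":0},
    {"hand":0.0,"tx":0.003,"ty":0.007,"tz":1.3,"spin":0},
    {"hand":0.0,"tx":0.003,"ty":0.007,"tz":1.9,"spin":0},
    {"hand":0.0,"tx":0.003,"ty":0.007,"tz":2.14,"spin":0},
    {"hand":0.0,"tx":0.003,"ty":0.007,"tz":2.14,"spin":0},
  ],
)

```text
time: 27.0
eef_pos: [0.6351, 0.1832, 0.1057]
orientation: [0.746, 0.666, -0.0, -0.0]
ft_force: [-0.1, -0.1, -1.9]
grip_width: 0.0359
```

Request:
send_rows(
  steps=[
    {"hand":0.0,"tx":0,"ty":0,"tz":0,"spin":0},
    {"hand":0.0,"tx":0,"ty":0,"tz":0,"spin":0},
    {"hand":0.0,"tx":0,"ty":0,"tz":0,"spin":0},
  ],
)

```text
time: 27.38
eef_pos: [0.6358, 0.1836, 0.1069]
orientation: [0.746, 0.666, 0.001, 0.0]
ft_force: [-0.6, 0.6, -3.3]
grip_width: 0.0356
```

```bash
python3 g.py 635 183 98
```

```text
t 27.375 d [-0.012 -0.013  0.148] spin -0.03 dist 8.909748623312987 tcp [0.6358 0.1836 0.1069] tilt [ 0.001  0.001 -1.   ] F [-0.6  0.6 -3.3] w 0.03562417444248056 q7 -0.09
```

Request:
send_rows(
  steps=[
    {"hand":0.0,"tx":-0.011,"ty":-0.01,"tz":0.08,"spin":0},
    {"hand":0.0,"tx":-0.011,"ty":-0.01,"tz":0.12,"spin":0},
    {"hand":0.0,"tx":-0.011,"ty":-0.01,"tz":0.14,"spin":0},
    {"hand":0.0,"tx":-0.011,"ty":-0.01,"tz":0.15,"spin":0},
    {"hand":0.0,"tx":-0.011,"ty":-0.01,"tz":0.15,"spin":0},
  ],
)

```text
time: 28.0
eef_pos: [0.6345, 0.1827, 0.0982]
orientation: [0.746, 0.666, 0.0, -0.0]
ft_force: [-3.8, -0.8, 6.8]
grip_width: 0.0358
```

Request:
send_rows(
  steps=[
    {"hand":0.6,"tx":0,"ty":0,"tz":0,"spin":0},
    {"hand":0.8,"tx":0,"ty":0,"tz":0,"spin":0},
    {"hand":1,"tx":0,"ty":0,"tz":-0.1,"spin":0},
    {"hand":1,"tx":0,"ty":0,"tz":-0.9,"spin":0},
    {"hand":1,"tx":0,"ty":0,"tz":-1.8,"spin":0},
  ],
)

```text
time: 28.62
eef_pos: [0.6341, 0.1827, 0.2056]
orientation: [0.746, 0.666, -0.001, -0.0]
ft_force: [0.8, -0.0, -0.3]
grip_width: 0.0821
```

Request:
send_rows(
  steps=[
    {"hand":1,"tx":-0.5,"ty":0,"tz":-1,"spin":0},
    {"hand":1,"tx":-1.2,"ty":0,"tz":-1,"spin":0},
    {"hand":1,"tx":-1.7,"ty":0,"tz":-1,"spin":0},
    {"hand":1,"tx":-1.7,"ty":0,"tz":-1,"spin":0},
    {"hand":1,"tx":-1.7,"ty":0,"tz":-1,"spin":0},
  ],
)

```text
time: 29.25
eef_pos: [0.6232, 0.083, 0.2648]
orientation: [0.745, 0.667, 0.0, -0.0]
ft_force: [0.4, 1.1, -0.2]
grip_width: 0.0943
```

```bash
python3 w.py pics/w12.png
python3 - <<'E'
from h import *
for n in('scene','side'):
  im=viewer.capture(n)[:,:,::-1];cv2.imwrite(f'pics/{n}9.png',im)
E
```

```text
(no output)
```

View pics/w12.png

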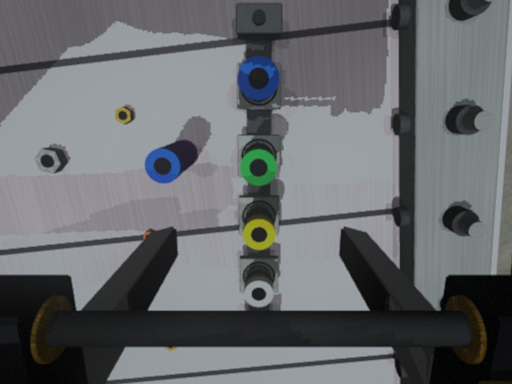

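View pics/scene9.png

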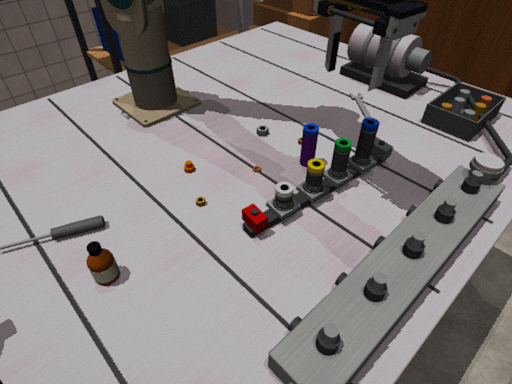

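View pics/side9.png

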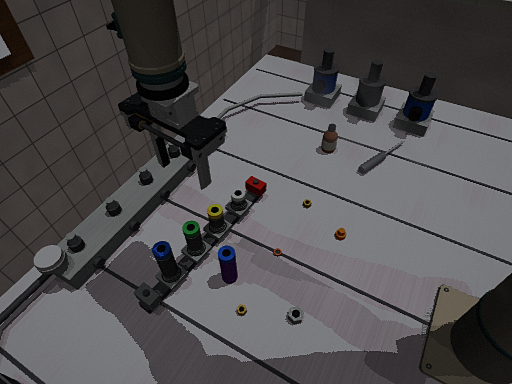

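```bash
python3 wc.py pics/w12.png .137 258 78 13; python3 wc.py pics/w12.png .117 258 168 12;python3 wc.py pics/w12.png .097 259 235 12;python3 wc.py pics/w12.png .077 259 294 10; python3 wc.py pics/w12.png .105 164 165 12
python3 - <<'E'
from h import *
a=cv2.imread('pics/scene0.png').astype(int);b=cv2.imread('pics/scene9.png').astype(int)
print(abs(a-b)[235:295,80:130].mean(), abs(a-b)[120:140,295:318].mean())
E
```

```text
[258.   78.2] [20.3 21.4] [635.2 183.2 137. ]
[258.1 167.4] [17.5 17.5] [626.1 101.6 117. ]
[258.7 234.3] [14.7 15.7] [618.   23.4  97. ]
[258.3 293.6] [12.6 14.1] [608.1 -61.8  77. ]
[162.1 165.7] [16.3 17.6] [527.9 112.2 105. ]
4.341 14.753623188405797
```

```bash
python3 -c "
from cell import ticket,telemetry
print(ticket.job_done(), telemetry.state()['time'])"
```

```text
the job is handed in; nothing more can be done
the job is handed in; nothing more can be done
```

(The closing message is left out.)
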